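Update the flip tags on the stock bins

TASK

Bring the stock tags on the four desk bins up to date: with a fingertip, gently tip over every tag that is wrong, so that the bins filled up to the rim, and only those, have their tag leaning back over the bin with the disc face up, and the nearly empty ones have it leaning out over the front with the bar face up. Leave the tags that are already right as they are. Do not grip anything, and leave the bins, their stock and the other things on the desk where they stand.

Things in the scene. Friction and masses are not known exactly. Their poses are not given: they have to be found in the camera images.
- tray: Fixed low plywood tray, 197 (x) by 429 (y) by 12 mm high, floor 4 mm thick, holding the four bins side by side. Origin on its underside, under the middle of the row; own x axis from the bins' fronts to their backs, y along the row. It stands turned by up to 0.2 rad, the bins with it. A ledge 60 mm deep lies in front of the bins.
- bin_a: One of four alike loose grey bins, open-topped, 120 (x) by 90 (y) by 60 mm high, walls and floor 3 mm, on the tray floor in any order along the row, 102 mm apart. Origin: centre of its underside; own x axis points from its front (robot side) to its back. A clip on its front rim carries its flip tag: level hinge line along the bin's y axis, 66 mm in front of the origin, 65 mm above the underside.
- bin_b: One of four alike loose grey bins, open-topped, 120 (x) by 90 (y) by 60 mm high, walls and floor 3 mm, on the tray floor in any order along the row, 102 mm apart. Origin: centre of its underside; own x axis points from its front (robot side) to its back. A clip on its front rim carries its flip tag: level hinge line along the bin's y axis, 66 mm in front of the origin, 65 mm above the underside.
- bin_c: One of four alike loose grey bins, open-topped, 120 (x) by 90 (y) by 60 mm high, walls and floor 3 mm, on the tray floor in any order along the row, 102 mm apart. Origin: centre of its underside; own x axis points from its front (robot side) to its back. A clip on its front rim carries its flip tag: level hinge line along the bin's y axis, 66 mm in front of the origin, 65 mm above the underside.
- bin_d: One of four alike loose grey bins, open-topped, 120 (x) by 90 (y) by 60 mm high, walls and floor 3 mm, on the tray floor in any order along the row, 102 mm apart. Origin: centre of its underside; own x axis points from its front (robot side) to its back. A clip on its front rim carries its flip tag: level hinge line along the bin's y axis, 66 mm in front of the origin, 65 mm above the underside.
- tag_a (a joint): Flip tag of bin_a, angle in rad about its hinge. 0: leans out over the front, on its stop, 40 degrees above the level, bar face up. 1.745: leans back over its own bin, on the other stop, 40 degrees above the level, disc face up. 0.873: upright. No spring or latch: it swings freely and falls by its weight (16 g) to the stop of the side it leans to; about 0.1 N at its edge moves it.
- tag_a_edge (a point): Middle of the free edge of that tag: a smooth, slippery white plate 54 mm wide along the hinge, 3 mm thick, reaching 50 mm from the hinge line. One face has a black disc 31 mm across, the other a black bar 44 by 9 mm, both 1 mm proud. At rest the free edge is 32 mm above the hinge and 38 mm in front of it (bar up) or behind it (disc up).
- tag_b (a joint): Flip tag of bin_b, angle in rad about its hinge. 0: leans out over the front, on its stop, 40 degrees above the level, bar face up. 1.745: leans back over its own bin, on the other stop, 40 degrees above the level, disc face up. 0.873: upright. No spring or latch: it swings freely and falls by its weight (16 g) to the stop of the side it leans to; about 0.1 N at its edge moves it.
- tag_b_edge (a point): Middle of the free edge of that tag: a smooth, slippery white plate 54 mm wide along the hinge, 3 mm thick, reaching 50 mm from the hinge line. One face has a black disc 31 mm across, the other a black bar 44 by 9 mm, both 1 mm proud. At rest the free edge is 32 mm above the hinge and 38 mm in front of it (bar up) or behind it (disc up).
- tag_c (a joint): Flip tag of bin_c, angle in rad about its hinge. 0: leans out over the front, on its stop, 40 degrees above the level, bar face up. 1.745: leans back over its own bin, on the other stop, 40 degrees above the level, disc face up. 0.873: upright. No spring or latch: it swings freely and falls by its weight (16 g) to the stop of the side it leans to; about 0.1 N at its edge moves it.
- tag_c_edge (a point): Middle of the free edge of that tag: a smooth, slippery white plate 54 mm wide along the hinge, 3 mm thick, reaching 50 mm from the hinge line. One face has a black disc 31 mm across, the other a black bar 44 by 9 mm, both 1 mm proud. At rest the free edge is 32 mm above the hinge and 38 mm in front of it (bar up) or behind it (disc up).
- tag_d (a joint): Flip tag of bin_d, angle in rad about its hinge. 0: leans out over the front, on its stop, 40 degrees above the level, bar face up. 1.745: leans back over its own bin, on the other stop, 40 degrees above the level, disc face up. 0.873: upright. No spring or latch: it swings freely and falls by its weight (16 g) to the stop of the side it leans to; about 0.1 N at its edge moves it.
- tag_d_edge (a point): Middle of the free edge of that tag: a smooth, slippery white plate 54 mm wide along the hinge, 3 mm thick, reaching 50 mm from the hinge line. One face has a black disc 31 mm across, the other a black bar 44 by 9 mm, both 1 mm proud. At rest the free edge is 32 mm above the hinge and 38 mm in front of it (bar up) or behind it (disc up).
- bricks_full: Stock that fills a bin to just below its rim (52 mm deep): a heap of terracotta printed toy bricks. It stands in one of the bins: that bin is full. Origin: centre of its underside, on the bin's floor.
- beads_full: Stock that fills another bin to just below its rim (52 mm deep): a heap of white printed beads. That bin is full. Origin: centre of its underside.
- bricks_low: The last two terracotta bricks (26 by 18 by 16 mm each) on the floor of a bin that is nearly empty. Origin: underside of one of them, near the bin's middle.
- beads_low: The last three white beads (19 mm across) on the floor of a bin that is nearly empty. Origin: underside, near the bin's middle.
- highlighter: Bystander: loose flat black highlighter, 110 by 22 by 16 mm, lying on the tray's ledge in front of the bins. Origin: centre of its underside.
- toy_block: Bystander: loose grey printed brick, 26 by 18 by 19 mm, on the tray's ledge. Origin: centre of its underside.
- tape_roll: Bystander: loose clear tape roll lying flat, 64 mm across, 18 mm high, on the desk. Origin: centre of its underside.
- glue_stick: Bystander: loose glue stick standing on the desk beside the tray's left (+y) end, 26 mm across, 95 mm tall. Origin: centre of its underside.
- mug: Bystander: loose blue mug standing on the desk, 82 mm across, 92 mm tall. Origin: centre of its underside.
- octopus: Bystander: loose green printed octopus, about 105 mm across its arms, 41 mm tall, on the desk. Origin: centre of its underside.

How it is judged (in metres and radians):
At the end, for the whole second after the job is handed in: Every full bin's tag leans back on its stop (joint over 1.60 rad) and every nearly empty bin's tag leans out on its stop (joint under 0.145 rad), all at rest (under 0.2 rad/s), with the stock still in its bins (within 30 mm of the bin's middle) (((horizontal distance between bricks_full and bin_a below 0.03 m and value of joint tag_a above 1.6 rad) or (horizontal distance between beads_low and bin_a below 0.03 m and value of joint tag_a below 0.145 rad)) and ((horizontal distance between bricks_full and bin_b below 0.03 m and value of joint tag_b above 1.6 rad) or (horizontal distance between beads_low and bin_b below 0.03 m and value of joint tag_b below 0.145 rad)) and ((horizontal distance between beads_full and bin_c below 0.03 m and value of joint tag_c above 1.6 rad) or (horizontal distance between bricks_low and bin_c below 0.03 m and value of joint tag_c below 0.145 rad)) and ((horizontal distance between beads_full and bin_d below 0.03 m and value of joint tag_d above 1.6 rad) or (horizontal distance between bricks_low and bin_d below 0.03 m and value of joint tag_d below 0.145 rad)) and velocity of joint tag_a between -0.2 and 0.2 rad/s and velocity of joint tag_b between -0.2 and 0.2 rad/s and velocity of joint tag_c between -0.2 and 0.2 rad/s and velocity of joint tag_d between -0.2 and 0.2 rad/s); the robot touches nothing.
It fails at once if a tag that was right from the start is turned ((horizontal distance between bricks_full and bin_a below 0.03 m and value of joint tag_a below 1.2 rad) or (horizontal distance between bricks_full and bin_b below 0.03 m and value of joint tag_b below 1.2 rad) or (horizontal distance between bricks_low and bin_c below 0.03 m and value of joint tag_c above 0.545 rad) or (horizontal distance between bricks_low and bin_d below 0.03 m and value of joint tag_d above 0.545 rad)).
It fails at once if a tag is pinched or forced (over 15 N from the fingers) (contact force between the fingers and tag_a above 15 N or contact force between the fingers and tag_b above 15 N or contact force between the fingers and tag_c above 15 N or contact force between the fingers and tag_d above 15 N).
It fails at once if a bin is shoved more than 15 mm or lifted (distance of any of bin_a, bin_b, bin_c, bin_d from where it was at the start of the episode above 0.015 m).
It fails at once if the stock in a bin is taken or moved more than 15 mm (distance of any of bricks_full, bricks_low, beads_full, beads_low from where it was at the start of the episode above 0.015 m).
It fails at once if something else on the desk is moved more than 15 mm (distance of any of highlighter, toy_block, tape_roll, glue_stick, mug, octopus from where it was at the start of the episode above 0.015 m).
It also fails if it takes over 45 s, if anything falls off the work surface, if the arm or the gripper's body presses on something with over 40 N, if the wrist force passes 120 N, or if a joint passes its speed limit or range.

ROBOT

A 6-joint arm with a two-finger parallel gripper is mounted at the origin on the work surface. World frame = base frame: x ahead of the robot, y to its left, z up, the work surface at z = 0. Lengths are in m, angles in degrees, forces in N, time in s.
With the tool pointing down it reaches from about 0.325 to 0.9 m from the base axis. Payload 6.1 kg.
Tool frame: the origin (TCP) lies on the centre line of the jaws, within the pads' length; the fingertips stand 11 mm ahead of it and the grasp point (between the pads) lies 8 mm behind it; z points along the fingers, y is the line along which they close (so a half turn about z gives the same grasp; the last joint's range is limited). The gripper opens to 85 mm and grips with 20 to 120 N. Pads are 22 mm wide; open, the fingers measure 114 mm over their backs; the gripper's body (76 mm by 85 mm) begins 54 mm behind the grasp point. The pads swing forward as they close: fully open they stand 13 mm farther back than shut.
Start: joints at [-74.548, 12.628, 87.462, -0, 79.91, -7.225], TCP at [0.241, -0.577, 0.242] pointing down, gripper open.
Joint ranges: [-170.65, 170.65], [-52.31, 119.04], [5.05, 147.46], [-71.25, 251.25], [11.57, 151.72], [-153.62, 153.62]. Speed limits (degrees/s): [147.25, 147.25, 172.46, 180, 180, 180].

INTERFACE

Orientations are given as [roll, pitch, yaw] about the fixed x, y, z axes, in that order (R = Rz(yaw) Ry(pitch) Rx(roll)).
In Python, from station import r gives the robot as it stands. Calls block until the motion is done:
- r.move_ptp(position, orientation): joint-space move of the TCP to a pose.
- r.move_l(position, ori=None, feed=0.15, until_force=None): straight line of the TCP; ori=None keeps the orientation; feed is the mean speed in m/s. With until_force (N) it stops when the force on the tool has changed by that much, and returns True; else False.
- r.move_j(angles): joint-space move.
- r.command_gripper(opening): finger opening in m; the grip force is fixed at half the most; returns when the fingers have stopped.
- r.dwell(seconds).
- r.ik(position, orientation): joint angles nearest the present ones, or None.
- r.capture(name): name is "scene" or "side" or "wrist"; returns a dict with "image" (480x640x3 uint8, blue, green, red), "vfov" (degrees; the focal length in pixels is half the picture's height over the tangent of half this angle, whatever the lens; pixels are square), "cx", "cy" (the principal point, pixels), "k1" (the pictures are not rectified: a ray, as slopes to the right and down, at radius r is drawn at 1 + k1 r^2 times it, then the intrinsics apply), "R" (3x3) and "t" (3): a world point X has camera coordinates R X + t. Camera axes: x right, y down, z forward; pixel columns grow to the right and rows downward; lengths in m; the calibration is good to about 2 mm. A picture is of the moment at which its call begins. There is no depth.
A pose or a line that the arm cannot do raises r.PlanningError and nothing moves.
- r.sign_off(): hands the job in; it is judged then, once.
Trained networks look in the newest picture that a camera, given by its name, has taken for a name from the list of things; names that differ only in an ending like _2 or _b are one class to them, and where a whole thing is asked for, a point or a joint stands for the part that bears it (a point fixed in the world has none). Each returns a list of dicts, best first, with "confidence" (0 to 1); they miss things now and then, are a little off and sometimes report something else, mostly with a low value. They report only what shows in the picture. A call takes as long as a camera call.
- r.masks_of(camera, query): "mask" (480x640 bool, what is visible of it) and "box" ([centre column, centre row, width, height] in pixels, round what is visible of it).
Readings, each from a call of its own:
- r.get_time(): time.
- r.get_qpos(): joint angles.
- r.get_dq(): joint speeds.
- r.get_joint_efforts(): joint torques, N m.
- r.get_tcp_pos(): TCP position.
- r.get_ee_rot(): TCP orientation.
- r.get_contact_force(): force on the tool from outside, world axes, zero at the start.
- r.get_wrist_torque(): the same for the moment, N m.
- r.get_gripper_width(): finger opening in m.
- r.get_gripper_force(): force on a finger pad.
Only numpy, scipy, OpenCV 4.12 (cv2) and the standard library are available. Lean on these libraries where they do the work, as an engineer would, in place of code of your own. Each camera call takes 0.05 s, during which the arm holds its last target. There are 200 camera calls.

## Working session

There is one attempt and no reset: what is moved stays moved. The work goes in short steps, each a Python script; the robot and the scene stay as the last script left them, time stands still between calls to the robot, and variables do not carry over. Pictures are saved under pics/ and viewed, at most 10 in all, crops included, and the job is handed in when it is done.

```bash
mkdir -p pics; ls; python3 - <<'E'
from station import r
import cv2
for n in ("scene","side"):
    c=r.capture(n); cv2.imwrite(f"pics/{n}0.png",c["image"])
    print(n,{k:c[k] for k in c if k!="image"})
    for q in ("bin_a","tag_a","bricks_full","beads_full","bricks_low","beads_low"):
        print(q,[(round(d["confidence"],2),[round(float(x)) for x in d["box"]]) for d in r.masks_of(n,q)])
E
```

```text
pics
scene {'vfov': 43.58887341027449, 'cx': 319.5497180814769, 'cy': 235.33361557313714, 'k1': -0.19575074058465497, 'R': array([[ 0.79595731,  0.60533191, -0.00502428],
       [ 0.44791208, -0.59450695, -0.66778459],
       [-0.40721829,  0.52927759, -0.74433762]]), 't': array([-0.40037495, -0.16584171,  1.71280455])}
bin_a [(0.95, [333, 303, 68, 59]), (0.92, [364, 236, 74, 64]), (0.83, [382, 213, 59, 53]), (0.7, [345, 266, 72, 68])]
tag_a [(0.94, [338, 219, 25, 23]), (0.8, [319, 243, 24, 24]), (0.71, [314, 281, 24, 16]), (0.58, [358, 278, 24, 15]), (0.5, [383, 215, 57, 47]), (0.48, [342, 268, 139, 148])]
bricks_full [(0.9, [386, 213, 43, 24])]
beads_full [(0.59, [367, 239, 52, 32]), (0.52, [336, 218, 18, 27])]
bricks_low [(0.71, [357, 277, 18, 16])]
beads_low [(0.67, [340, 228, 22, 30]), (0.41, [333, 305, 14, 13]), (0.41, [239, 383, 53, 58]), (0.18, [321, 246, 24, 25])]
side {'vfov': 42.21202870056513, 'cx': 322.1991322107711, 'cy': 242.54983256169575, 'k1': -0.005697145043400483, 'R': array([[-0.84335802, -0.53714533,  0.01490466],
       [-0.32025949,  0.48017164, -0.81662051],
       [ 0.43148709, -0.69347681, -0.57698249]]), 't': array([0.44552117, 0.2482611 , 1.16721571])}
bin_a [(0.68, [260, 311, 79, 65]), (0.56, [304, 256, 83, 57])]
tag_a [(0.84, [335, 219, 24, 24]), (0.72, [335, 245, 19, 15]), (0.69, [279, 296, 31, 32]), (0.49, [316, 273, 19, 23]), (0.27, [287, 281, 83, 63])]
bricks_full [(0.67, [310, 312, 26, 38])]
beads_full [(0.88, [279, 273, 53, 25]), (0.25, [255, 301, 42, 29])]
bricks_low []
beads_low [(0.56, [298, 295, 146, 132])]
```

```bash
python3 - <<'E'
import cv2
a=cv2.imread("pics/scene0.png")[170:370,220:460];cv2.imwrite("pics/s1.png",cv2.resize(a,(720,600),interpolation=3))
a=cv2.imread("pics/side0.png")[180:360,190:430];cv2.imwrite("pics/s2.png",cv2.resize(a,(800,600),interpolation=3))
E
```

```text
(no output)
```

View pics/s1.png

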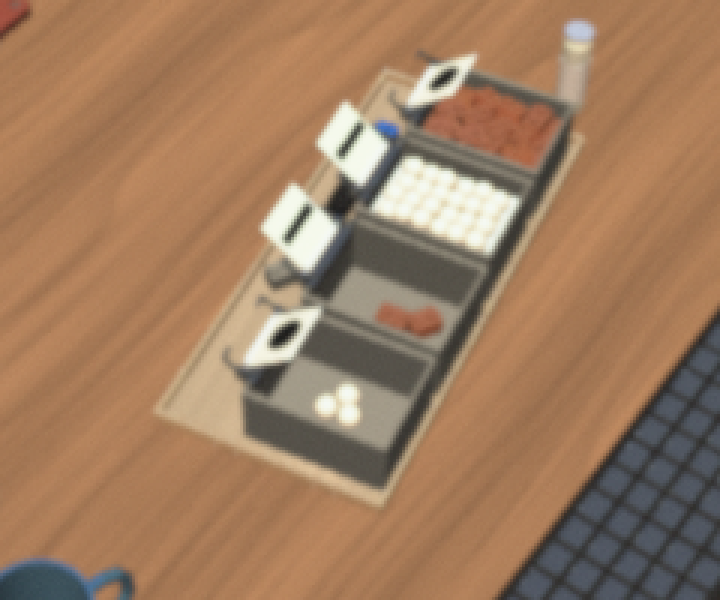

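View pics/s2.png

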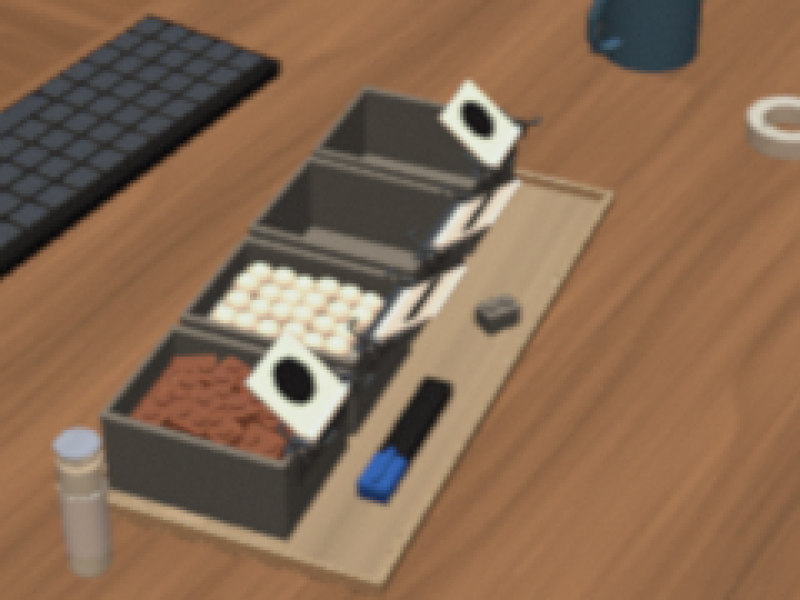

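View pics/scene0.png

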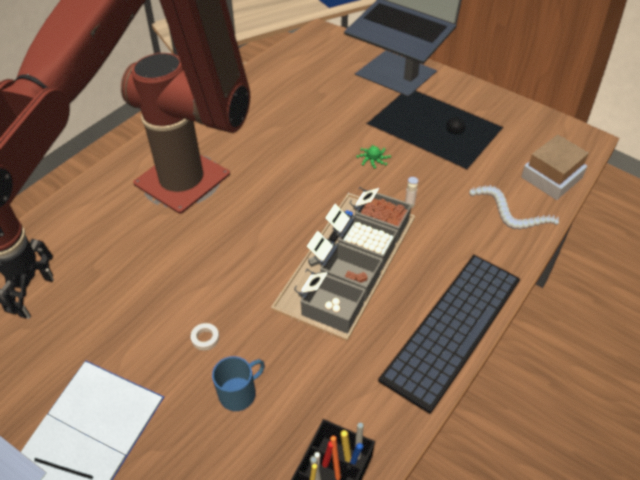

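The scene picture, listed from +y, shows:
- bricks_full with the disc up at about (380,210): right.
- beads_full with the bar up at (338,219): wrong.
- bricks_low with the bar up at (319,246): right.
- beads_low with the disc up at (314,283): wrong.

The side picture agrees. The highlighter and toy block lie on the ledge in front of the middle bins. Next I fit the row pose to the tag-edge corners.

```bash
cat > h.py <<'E'
import numpy as np, cv2
from scipy.optimize import least_squares
from station import r
def proj(c,X):
    p=np.atleast_2d(X)@np.array(c["R"]).T+c["t"]; s=p[:,:2]/p[:,2:]
    f=240/np.tan(np.radians(c["vfov"])/2)
    return f*s*(1+c["k1"]*(s**2).sum(1,keepdims=True))+[c["cx"],c["cy"]]
def W(p,L):
    L=np.atleast_2d(L);c,s=np.cos(p[2]),np.sin(p[2])
    return np.c_[p[0]+c*L[:,0]-s*L[:,1],p[1]+s*L[:,0]+c*L[:,1],L[:,2]]
BY=dict(brf=.153,bef=.051,brl=-.051,bel=-.153)
def edge(b,back,s): return [-.066+(.038 if back else -.038),BY[b]+s*.027,.101]
E
python3 - <<'E'
from h import *
A={"scene":(3,3,220,170,{('bel',1,1):(320,308),('bel',1,-1):(292,360),('brf',1,1):(477,55),('brf',1,-1):(450,98),('bef',0,1):(345,103),('bef',0,-1):(318,145),('brl',0,1):(292,185),('brl',0,-1):(262,232)}),
"side":(10/3,10/3,190,180,{('bel',1,-1):(466,82),('bel',1,1):(442,118),('brf',1,-1):(290,335),('brf',1,1):(248,383),('bef',0,-1):(467,268),('bef',0,1):(432,315),('brl',0,-1):(521,182),('brl',0,1):(483,228)})}
L={};P={};C={}
for n,(a,b,u,v,d) in A.items():
    C[n]=r.capture(n); L[n]=np.array([edge(*k) for k in d]); P[n]=np.array([(x/a+u,y/b+v) for x,y in d.values()])
f=lambda p,ns=("scene","side"):np.concatenate([(proj(C[n],W(p,L[n]))-P[n]).ravel() for n in ns])
for ns in (("scene","side"),("scene",),("side",)):
    s=least_squares(f,[.5,0,0],args=(ns,),loss="soft_l1");print(ns,s.x.round(4),np.abs(s.fun).max().round(1));
    print(f(s.x,ns).reshape(-1,2).round(1).tolist()) if len(ns)==2 else 0
p=least_squares(f,[.5,0,0],loss="soft_l1").x; np.save("p.npy",p)
for b,k in(("bef",0),("bel",1)): print(b,W(p,[edge(b,k,0)]).round(4))
for q in ("tape_roll","octopus","mug","glue_stick"):
    pass
E
```

```text
('scene', 'side') [0.5916 0.0431 0.2   ] 2.6
[[-0.0, -1.1], [-1.2, -1.1], [-1.3, -1.2], [-0.4, -2.2], [-0.9, -0.9], [-1.2, -0.8], [-1.1, -1.0], [-1.3, -1.3], [-0.9, -1.6], [-2.0, -0.9], [-2.4, -2.3], [-1.6, -0.4], [-1.4, -2.1], [-0.4, -1.3], [-1.3, -2.0], [1.7, -2.6]]
('scene',) [0.5956 0.0412 0.1963] 1.1
('side',) [0.5861 0.0465 0.1991] 3.0
bef [[0.4795 0.0724 0.101 ]]
bel [[ 0.5945 -0.1124  0.101 ]]
```

```bash
cat >> h.py <<'E'
p=np.load("p.npy"); ORI=[180,0,float(np.degrees(p[2]))]
def pos(b,lx,z): return W(p,[[lx,BY[b],z]])[0].tolist()
E
python3 - <<'E'
from h import *
r.command_gripper(0.0)
r.move_ptp(pos('bef',-.150,.25),ORI)
r.move_l(pos('bef',-.150,.100),feed=.1)
print(r.get_time(),r.get_tcp_pos(),r.get_contact_force())
c=r.capture("side");a=c["image"][150:300,260:460];b=r.capture("scene")["image"][170:320,260:460]
cv2.imwrite("pics/pre.png",cv2.resize(np.vstack([a,b]),(800,1200),interpolation=3)[:, :][::2,::2] if 0 else np.hstack([cv2.resize(a,(400,300),interpolation=3),cv2.resize(b,(400,300),interpolation=3)]))
cv2.imwrite("pics/prew.png",r.capture("wrist")["image"])
tip=W(p,[[-.150,BY['bef'],.089]]);print(proj(c,tip))
E
```

```text
5.5917 [0.43499683 0.06327212 0.10063446] [ 0.57072617 -0.85463285 -0.39217177]
[[345.13965828 275.54636866]]
```

View pics/pre.png

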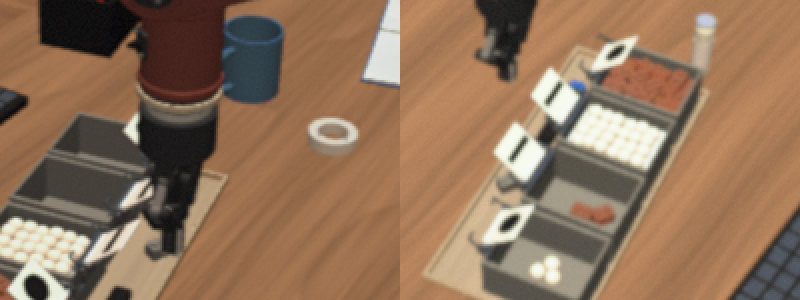

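View pics/prew.png

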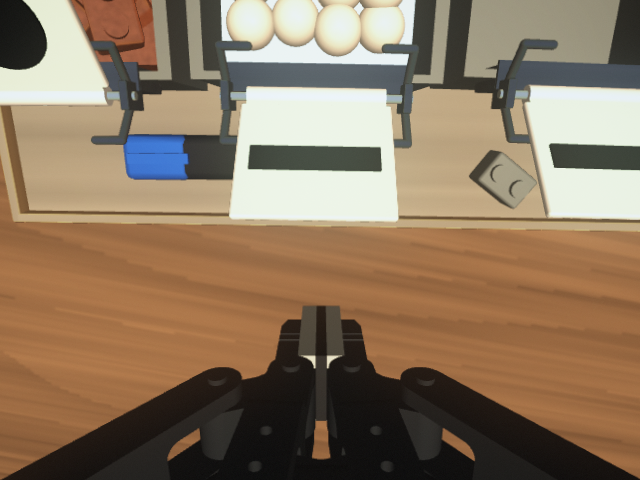

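The wrist picture shows the fingertip at (320,310). It is centred on the beads_full tag (columns 232–398), in front of its free edge at row 218. I'll push this one back.

```bash
python3 - <<'E'
from h import *
c=r.capture("wrist")
print("edge pred",proj(c,W(p,[edge('bef',0,1),edge('bef',0,-1)])).round(),"hinge",proj(c,pos('bef',-.066,.069)).round())
print(r.move_l(pos('bef',-.065,.100),feed=.05,until_force=6), r.get_tcp_pos(), r.get_contact_force())
r.dwell(.5)
print(r.move_l(pos('bef',-.150,.100),feed=.1), r.get_time())
cv2.imwrite("pics/post.png",r.capture("wrist")["image"])
E
```

```text
edge pred [[236. 215.]
 [408. 215.]] hinge [[322.  94.]]
False [0.51757758 0.08012722 0.10002057] [-0.24489062 -0.53423103  0.88806312]
False 9.1417
```

View pics/post.png

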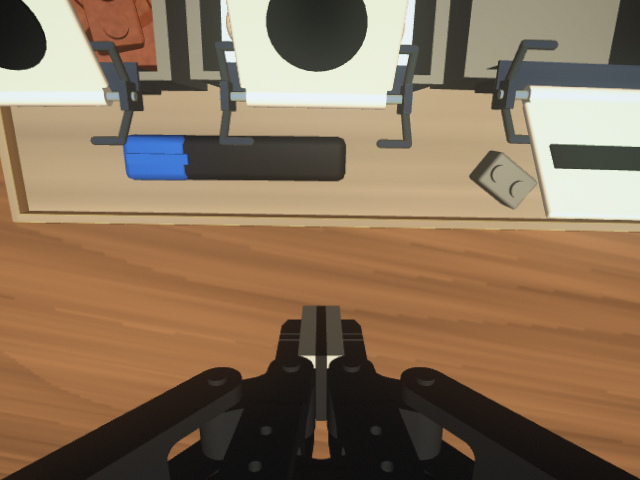

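The beads_full tag now leans back with the disc face up, disc at (317,30). Prediction and picture agree within about 2 mm. Next is the beads_low tag, pushed from behind.

```bash
python3 - <<'E'
from h import *
r.move_l(pos('bef',-.150,.25),feed=.15)
r.move_ptp(pos('bel',.012,.25),ORI)
r.move_l(pos('bel',.012,.100),feed=.1,until_force=6)
print(r.get_tcp_pos(),pos('bel',.012,.1))
print(r.move_l(pos('bel',-.067,.100),feed=.05,until_force=6), r.get_contact_force())
r.dwell(.5)
r.move_l(pos('bel',.0,.100),feed=.1)
r.move_l(pos('bel',.0,.25),feed=.15)
r.move_ptp(pos('bel',-.2,.3),ORI)
print(r.get_time())
cv2.imwrite("pics/endw.png",r.capture("wrist")["image"])
a=r.capture("scene")["image"][170:370,220:460];cv2.imwrite("pics/end.png",cv2.resize(a,(720,600),interpolation=3))
E
```

```text
[ 0.63431362 -0.1046387   0.10092277] [0.6337309629980533, -0.10447099047034396, 0.1]
False [ 0.87498982 -0.4086348   0.26602868]
18.0417
```

View pics/end.png

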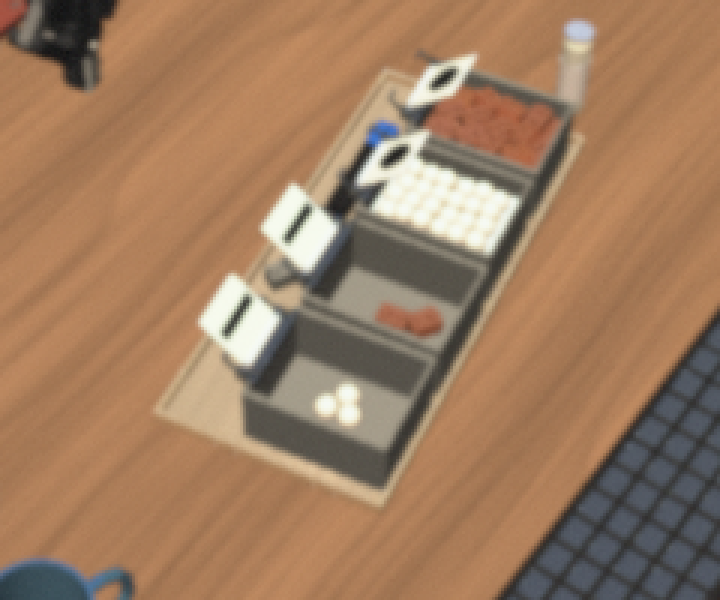

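All four tags are right: disc face up at (443,75) and (397,155) on the full bins, bar face up at (298,225) and (238,318) on the nearly empty ones. Nothing else has moved.

```bash
python3 -c "
from station import r
print(r.sign_off(), r.get_time())"
```

```text
the job is handed in; nothing more can be done
the job is handed in; nothing more can be done
```

I flipped the two wrong tags (full beads bin to disc up, low beads bin to bar up), left the two correct ones alone, and handed the job in; the last picture showed all four tags right and nothing else disturbed, but sign-off returned no verdict.

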